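# Sweep the walnut shells off the pastry slab

### The arm

A 6-joint arm with a two-finger parallel gripper is mounted at the origin on the work surface. World frame = base frame: x ahead of the robot, y to its left, z up, the work surface at z = 0. Lengths are in m, angles in degrees, forces in N, time in s.
With the tool pointing down it reaches from about 0.4 to 0.825 m from the base axis. Payload 7 kg.
Tool frame: the origin (TCP) lies midway between the tips of the shut fingers; the grasp point (between the pads) lies 19 mm behind it; z points along the fingers, y is the line along which they close (so a half turn about z gives the same grasp; the last joint's range is limited). The gripper opens to 88 mm and grips with 3 to 60 N. Pads are 19 mm wide; open, the fingers measure 130 mm over their backs; the gripper's body (78 mm by 193 mm) begins 47 mm behind the grasp point.
Start: joints at [80.334, 20.546, 0.682, 0, -70.136, -16.507], TCP at [0.298, 0.606, 0.227] pointing down, gripper open.
Joint ranges: [-176.03, 176.03], [-82.01, 121.73], [-58.28, 71.71], [-173.87, 95.51], [-174.79, -0.11], [-173.66, 173.66]. Speed limits (degrees/s): [136.94, 136.94, 172.46, 180, 180, 180].

### API

Orientations are given as [roll, pitch, yaw] about the fixed x, y, z axes, in that order (R = Rz(yaw) Ry(pitch) Rx(roll)).
In Python, from plant import ctrl, viewer, close_job gives the robot as it stands. The module is installed in compiled form; this text tells all that it offers.
- The arm moves only by the tool step_arm, never from a script. Its argument "moves" is a list that holds one entry, the list of rows, each a list of 5 numbers: the shift along the world's x, y, z in cm, then the turn about the world's z in rad, then the finger opening in cm, from 0 to 8.76. In form: [[[tx, ty, tz, twist, grip], ...]]. A call has 1 to 10 rows; each row shifts and turns the commanded pose from where the row before left it; what a row does not reach is not made up. A row lasts 1/10 s, in which the tool goes at most 50 mm and 8.59 degrees, less where a joint would pass 70% of its speed; a pose out of reach is approached as far as the arm can. A call with a gripper value outside its range is refused whole. The fingers move at their own pace and stop on an object; the grip force is fixed at half the most. Time passes only in rows, so rows that do not move let the fingers close. It gives the time, the measured TCP pose, the force, the opening and the grip force at its end, in the units of the state.
- ctrl.get_obs(): the state, without advancing time (a new reading comes with each control period).
- viewer.snapshot(name): name is "side" or "top" or "wrist"; returns (picture, depth): 384x512x3 uint8, blue, green, red; 384x512 float32, m along the optical axis (not along the pixel's ray), 0 where there is no reading.
- viewer.camera_info(name): a dict with "camera_matrix" (3x3 intrinsics, pixels), "k1" (the pictures are not rectified: a ray, as slopes to the right and down, at radius r is drawn at 1 + k1 r^2 times it, then the intrinsics apply), "eye" and "orientation" of the camera in the world. Camera axes: x right, y down, z forward; pixel columns grow to the right and rows downward; lengths in m; the calibration is good to about 2 mm. A picture is of the moment at which its call begins: read the wrist's pose just before it. camera_info takes no time and is no camera call; for the wrist camera it gives the pose at the moment of the call.
- close_job(): hands the job in; it is judged then, once.
The state is a dict: "clock": time; "joint_pos": joint angles; "qvel": joint speeds; "tau": joint torques, N m; "tool_pos": TCP position; "orientation": TCP orientation; "force": force on the tool from outside, world axes, zero at the start; "moment": the same for the moment, N m; "opening": finger opening in m; "gripper_force": force on a finger pad.
Only numpy, scipy, OpenCV 4.12 (cv2) and the standard library are available. Lean on these libraries where they do the work, as an engineer would, in place of code of your own. Each camera call takes 0.05 s, during which the arm holds its last target. There are 200 camera calls.

### The job

Three half walnut shells are left lying on the raised marble pastry slab. With the fingertips, sweep each of them along the slab and over its edge into the open aluminium tray that stands against one side of the slab, so that all three lie down inside the tray. Only push the shells, never lift them, and leave the ramekin among them and everything else on the counter where it stands.

Things in the scene. Friction and masses are not known exactly. Their poses are not given: they have to be found in the camera images.
- shell_a_mid (a point): middle of a half walnut shell, a hard round brown dome lying open side down on the slab: 36 mm across, 17 mm high, sides upright for the lowest 6 mm; the point is on its axis, 8 mm above its underside. About 12 g. Starts within 60 mm of the slab's middle along the slab's y; shells and ramekin stand in four lanes, at least 56 mm apart along the slab's x
- shell_b_mid (a point): middle of a half walnut shell, a hard round brown dome lying open side down on the slab: 36 mm across, 17 mm high, sides upright for the lowest 6 mm; the point is on its axis, 8 mm above its underside. About 12 g. Starts within 60 mm of the slab's middle along the slab's y; shells and ramekin stand in four lanes, at least 56 mm apart along the slab's x
- shell_c_mid (a point): middle of a half walnut shell, a hard round brown dome lying open side down on the slab: 36 mm across, 17 mm high, sides upright for the lowest 6 mm; the point is on its axis, 8 mm above its underside. About 12 g. Starts within 60 mm of the slab's middle along the slab's y; shells and ramekin stand in four lanes, at least 56 mm apart along the slab's x
- slab: white marble pastry slab, fixed on the counter, 300 mm (its x) by 360 mm (its y) by 40 mm thick; origin at the centre of its underside, so its top is 40 mm above the counter; turned a few degrees
- tray: open aluminium scrap tray, fixed, on the counter against either the left (+y) or the right (-y) side of the slab, parallel to it; 270 mm (its x) by 130 mm (its y), walls 34 mm high and 4 mm thick; rim 6 mm below the slab's top, near wall 3 mm from the slab's side. Origin at the centre of its underside, 248 mm from the slab's centre along the slab's y
- ramekin: bronze-coloured aluminium ramekin standing on the slab among the shells, 62 mm across the rim, 42 mm high, loose, 120 g; origin at the centre of its underside. Leave alone
- tub: closed white plastic storage tub with a grey clip-on lid, 208 x 130 mm, 68 mm high, standing against the other side of the slab; origin at the centre of its underside. Leave alone
- bowl: white porcelain bowl with whole walnuts, 170 mm across, 70 mm high, on the counter to the left; origin at the centre of its underside. Leave alone
- rolling_pin: dark walnut rolling pin, 47 mm thick, 430 mm long, along y in a low wooden rest beyond the slab; origin under its middle. Leave alone
- jar: glass jar with steel cap, 80 mm across, 130 mm high, on the counter to the right; origin at the centre of its underside. Leave alone
- mill: turned wooden pepper mill, 56 mm across, 155 mm high, on the counter to the right, near the robot; origin at the centre of its underside. Leave alone
- nutcracker: steel nutcracker lying on the counter to the left, about 160 x 60 x 14 mm; origin at its middle, on the counter. Leave alone

How it is judged:
By the outcome, as a careful person would: the job done as asked, in the order asked, and still so for the second after the job is handed in, with the robot touching nothing.
It also fails if it takes over 64 s, if anything falls off the work surface, if the arm or the gripper's body presses on something with over 40 N, if the wrist force passes 120 N, or if a joint passes its speed limit or range.

## Working session

There is one attempt and no reset: what is moved stays moved. The work goes in short steps, Python scripts to look and compute and a tool call to move; the robot and the scene stay as the last step left them, time stands still between calls to the robot, and variables do not carry over. Pictures are saved under pics/ and viewed, at most 10 in all, crops included, and the job is handed in when it is done.

Besides the shell and the picture viewer there is one more tool, called after "Call:" as name(argument=value, ...), one argument or row to a line, values as JSON. step_arm: Moves the arm, as the interface text tells. Its arguments: {"type":"object","properties":{"moves":{"type":"array","items":{"type":"array","items":{"type":"array","items":{"type":"number"}}}}},"required":["moves"]}

```bash
mkdir -p pics
cat > h.py <<'E'
import numpy as np, cv2
from scipy.spatial.transform import Rotation as R
from plant import ctrl, viewer, close_job
def pose(i):
    o=np.array(i["orientation"],float)
    return o if o.shape==(3,3) else R.from_euler('xyz',o,degrees=True).as_matrix()
def ray(i,u,v):
    K=np.array(i["camera_matrix"]);k=i["k1"]
    d=np.array([(u-K[0,2])/K[0,0],(v-K[1,2])/K[1,1]]);s=d.copy()
    for _ in range(20): s=d/(1+k*(s@s))
    return pose(i)@np.array([s[0],s[1],1])
def onz(i,u,v,z):
    e=np.array(i["eye"]);d=ray(i,u,v);return e+d*(z-e[2])/d[2]
E
python3 - <<'E'
from h import *
o=ctrl.get_obs();print(o)
i=viewer.camera_info("top");print(i)
p,d=viewer.snapshot("top");np.save("top.npy",d);cv2.imwrite("pics/top.png",p)
cv2.imwrite("pics/top_b.png",cv2.resize(p,(768,576),interpolation=cv2.INTER_CUBIC))
E
```

```text
{'clock': 0.0, 'joint_pos': array([ 8.03341750e+01,  2.05918593e+01,  6.33090045e-01, -2.16261002e-02,
       -7.01356893e+01, -1.65064261e+01]), 'qvel': array([-0.05251177, -0.03198194, -0.01719078,  0.0005026 ,  0.05326742,
        0.01459694]), 'tau': array([-5.39185075e-04, -5.82718170e+01,  2.93048036e+01,  6.99754804e+00,
        7.03870930e-03, -1.48589302e-04]), 'tool_pos': array([0.29752594, 0.60533389, 0.22560797]), 'orientation': array([ 1.79903658e+02, -7.34870078e-03, -2.61796101e+01]), 'force': array([ 0.0135061 , -0.18091354,  0.4255044 ]), 'moment': array([ 0.00253605, -0.0191933 ,  0.04796087]), 'gripper_force': 0.0, 'opening': 0.08756648628743768}
{'camera_matrix': array([[427.56405904,   0.        , 256.35372635],
       [  0.        , 427.56405904, 185.01311765],
       [  0.        ,   0.        ,   1.        ]]), 'k1': -0.04110978187586405, 'eye': array([0.24228037, 0.0042089 , 1.36553894]), 'orientation': array([-167.92104459,    0.20183423,  -89.37597383])}
```

View pics/top_b.png

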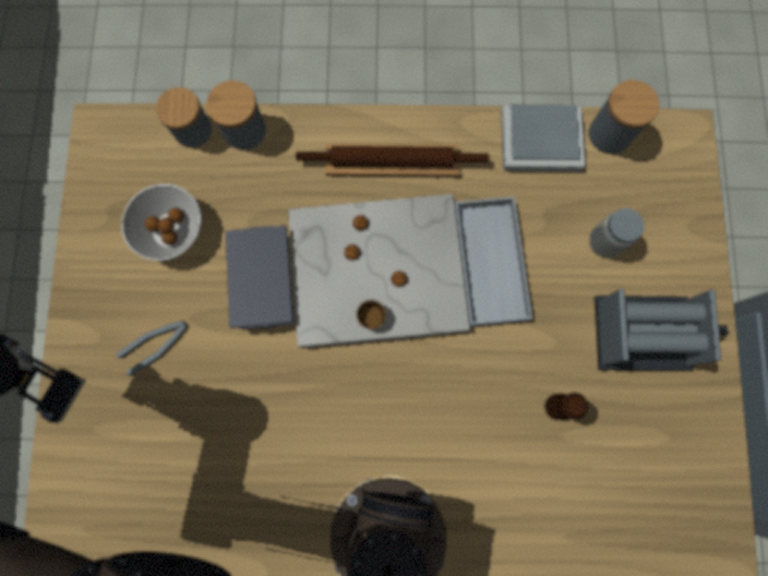

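The top view shows the tray on the right (-y) side of the slab and the tub on the left. The shells are at about (361,222), (352,252) and (399,279) in the 1.5x picture, and the ramekin is at (372,315). I'll enlarge this area for closer positions.

Run:
```python
from h import *
p=cv2.imread("pics/top.png")[125:240,145:365]
cv2.imwrite("pics/crop.png",cv2.resize(p,None,fx=3.6,fy=3.6,interpolation=cv2.INTER_CUBIC))
i=viewer.camera_info("top")
for n,u,v,z in [("s1",361,222,.05),("s2",352,252,.05),("s3",399,279,.05),("ram",371,314,.08),("tl",289,210,.04),("tr",453,195,.04),("br",470,331,.04),("bl",299,346,.04)]:
    print(n,onz(i,u/1.5,v/1.5,z).round(4))
```

```text
s1 [0.6446 0.0635 0.05  ]
s2 [0.5783 0.0814 0.05  ]
s3 [ 0.5209 -0.0185  0.05  ]
ram [0.4415 0.0383 0.08  ]
tl [0.6734 0.2206 0.04  ]
tr [ 0.7109 -0.135   0.04  ]
br [ 0.4141 -0.1668  0.04  ]
bl [0.3791 0.1874 0.04  ]
```

View pics/crop.png

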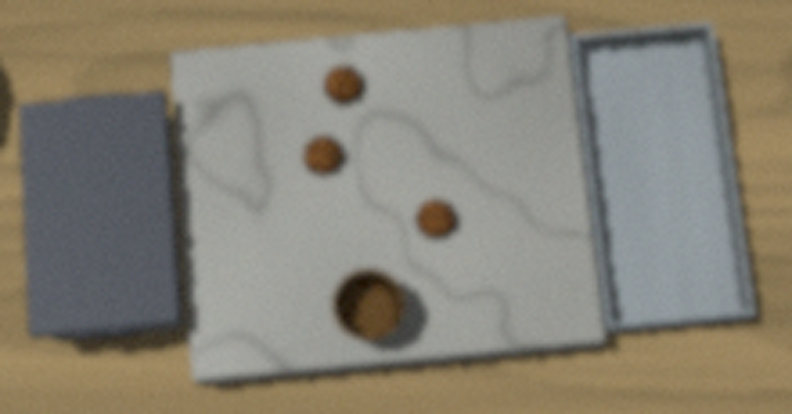

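Call:
step_arm(
  moves=[
    [[2.1,-3.1,0,-0.063,2.2],[2.1,-3.1,0,-0.063,2.2],[2.1,-3.1,0,-0.063,2.2],[2.1,-3.1,0,-0.063,2.2],[2.1,-3.1,0,-0.063,2.2],[2.1,-3.1,0,-0.063,2.2],[2.1,-3.1,0,-0.063,2.2],[2.1,-3.1,0,-0.063,2.2],[2.1,-3.1,0,-0.063,2.2],[2.1,-3.1,0,-0.063,2.2]],
  ],
)

```text
clock: 1.05
tool_pos: [0.5081, 0.2942, 0.2262]
orientation: [180.0, -0.0, -62.4]
force: [0.5, 0.7, -0.2]
opening: 0.0223
gripper_force: 0.0
```

Call:
step_arm(
  moves=[
    [[2.2,-3.1,0,-0.063,2.2],[2.2,-3.1,0,-0.063,2.2],[2.2,-3.1,0,-0.063,2.2],[2.2,-3.1,0,-0.063,2.2],[2.2,-3.1,0,-0.063,2.2],[2.2,-3.1,0,-0.063,2.2],[0,0,0,0,2.2],[0,0,0,0,2.2]],
  ],
)

```text
clock: 1.85
tool_pos: [0.6397, 0.1087, 0.2255]
orientation: [179.9, -0.0, -84.0]
force: [0.3, 0.3, 0.7]
opening: 0.0223
gripper_force: 0.0
```

Run:
```python
from h import *
p,d=viewer.snapshot("wrist");np.save("w.npy",d);cv2.imwrite("pics/w1.png",p)
i=viewer.camera_info("wrist");print(i)
```

```text
{'camera_matrix': array([[340.52491557,   0.        , 255.71417781],
       [  0.        , 340.52491557, 185.71609005],
       [  0.        ,   0.        ,   1.        ]]), 'k1': -0.08470722777998309, 'eye': array([0.64645364, 0.04049046, 0.38455933]), 'orientation': array([ 1.64966324e+02, -4.14191279e-02, -1.73911501e+02])}
```

View pics/w1.png

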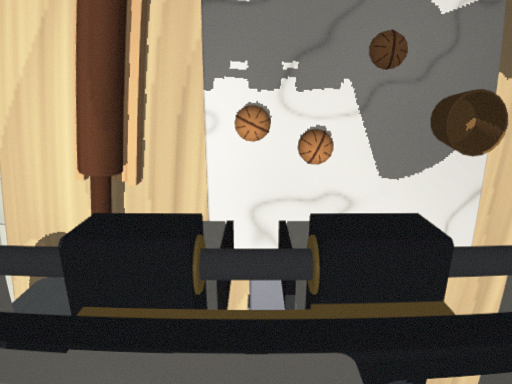

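The wrist view shows the shells at (252,123), (316,147) and (388,49), with the ramekin at about (478,122). The slab's far edge runs from (205,90) to (208,215).

Run:
```python
from h import *
i=viewer.camera_info("wrist")
for n,u,v,z in [("s1",252,123,.05),("s2",316,147,.05),("s3",388,49,.05),("e1",204,30,.04),("e2",208,205,.04)]:
    print(n,onz(i,u,v,z).round(4))
d=np.load("w.npy")
for u,v in [(270,175),(230,150)]:
    P=np.array(i["eye"])+ray(i,u,v)*d[v,u];print(P.round(4))
```

```text
s1 [0.647  0.0674 0.05  ]
s2 [0.5815 0.084  0.05  ]
s3 [ 0.5269 -0.016   0.05  ]
e1 [ 0.7015 -0.0147  0.04  ]
e2 [0.6847 0.159  0.04  ]
[0.6229 0.1193 0.0407]
[0.6664 0.0975 0.0414]
```

Call:
step_arm(
  moves=[
    [[0.1,0.1,-4,0,2.2],[0.1,0.1,-4,0,2.2],[0,0,-4,0,2.2],[0,0,-3,0,2.2],[0,0,-2,0,2.2],[0,0,-0.8,0,2.2],[0,0,-0.3,0,2.2],[0,0,0,0,2.2],[0,0,0,0,2.2]],
  ],
)

```text
clock: 2.8
tool_pos: [0.6425, 0.1123, 0.047]
orientation: [-179.9, 0.0, -83.9]
force: [0.5, 0.1, 0.0]
opening: 0.0218
gripper_force: 0.0
```

Call:
step_arm(
  moves=[
    [[0,0,-0.2,0,2.2],[0,0,-0.15,0,2.2],[0.05,-0.5,0,0,2.2],[0.1,-1,0,0,2.2],[0.1,-1,0,0,2.2],[0.1,-1,0,0,2.2],[0.1,-1,0,0,2.2],[0.1,-1,0,0,2.2],[0.1,-1,0,0,2.2]],
  ],
)

```text
clock: 3.7
tool_pos: [0.6483, 0.0457, 0.0421]
orientation: [-180.0, 0.0, -83.9]
force: [0.5, 0.8, 0.5]
opening: 0.0223
gripper_force: 0.1
```

Call:
step_arm(
  moves=[
    [[0.1,-1,0,0,2.2],[0.1,-1,0,0,2.2],[0.1,-1,0,0,2.2],[0.1,-1,0,0,2.2],[0.1,-1,0,0,2.2],[0.1,-1,0,0,2.2],[0.1,-1,0,0,2.2],[0.1,-1,0,0,2.2],[0.1,-1,0,0,2.2],[0.1,-1,0,0,2.2]],
  ],
)

```text
clock: 4.7
tool_pos: [0.6583, -0.0541, 0.0421]
orientation: [-180.0, -0.0, -83.9]
force: [-0.4, 0.2, 0.3]
opening: 0.022
gripper_force: 0.1
```

Run:
```python
from h import *
print(ctrl.get_obs()["tool_pos"])
p,d=viewer.snapshot("wrist");cv2.imwrite("pics/w2.png",p)
```

```text
[ 0.65832138 -0.05407879  0.04205218]
```

View pics/w2.png

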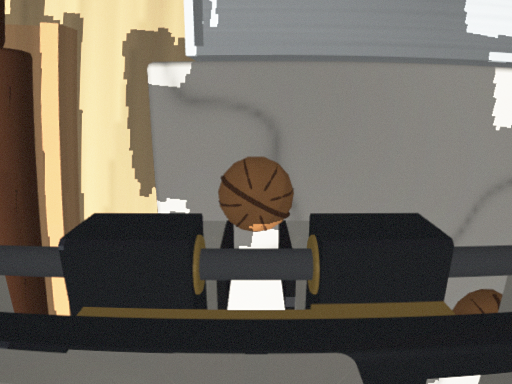

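Call:
step_arm(
  moves=[
    [[0.1,-1,0,0,2.2],[0.1,-1,0,0,2.2],[0.1,-1,0,0,2.2],[0.1,-1,0,0,2.2],[0.1,-1,0,0,2.2],[0.1,-1,0,0,2.2],[0.1,-1,0,0,2.2],[0.1,-1,0,0,2.2],[0.1,-1,0,0,2.2],[0.1,-1,0,0,2.2]],
  ],
)

```text
clock: 5.75
tool_pos: [0.6683, -0.1541, 0.0421]
orientation: [-180.0, 0.0, -83.9]
force: [0.9, -0.3, -0.9]
opening: 0.0222
gripper_force: 0.0
```

Call:
step_arm(
  moves=[
    [[0.1,-1,0,0,2.2],[0.05,-0.5,0,0,2.2],[0,0,0,0,2.2],[0,0,3,0,2.2],[0,0,3,0,2.2],[0,0,0,0,2.2]],
  ],
)

```text
clock: 6.35
tool_pos: [0.6726, -0.1683, 0.1071]
orientation: [-179.6, -0.1, -83.9]
force: [-0.2, 0.3, 0.8]
opening: 0.0219
gripper_force: 0.0
```

Run:
```python
from h import *
print(ctrl.get_obs()["tool_pos"])
p,d=viewer.snapshot("wrist");cv2.imwrite("pics/w3.png",p)
```

```text
[ 0.67260774 -0.1682645   0.10705334]
```

View pics/w3.png

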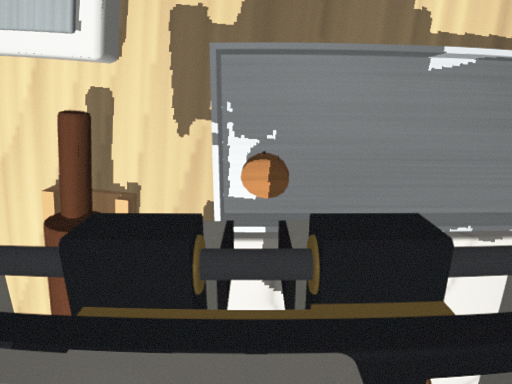

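Shell a lies in the tray at (265,175). Next is the second shell.

Call:
step_arm(
  moves=[
    [[-1,3,0,0,2.2],[-1,3,0,0,2.2],[-1,3,0,0,2.2],[-1,3,0,0,2.2],[-1,3,0,0,2.2],[-1,3,0,0,2.2],[-1,3,0,0,2.2],[-1,3,0,0,2.2],[-1,3,0,0,2.2],[-0.7,2.6,0,0,2.2]],
  ],
)

```text
clock: 7.4
tool_pos: [0.5714, 0.1292, 0.1014]
orientation: [179.9, -0.0, -83.9]
force: [0.8, 0.3, -0.3]
opening: 0.022
gripper_force: 0.0
```

Call:
step_arm(
  moves=[
    [[0,0,-2.5,0,2.2],[0,0,-2.5,0,2.2],[0,0,-1,0,2.2],[0,0,0,0,2.2],[0,0,0,0,2.2]],
  ],
)

```text
clock: 7.9
tool_pos: [0.5725, 0.1277, 0.0419]
orientation: [180.0, -0.0, -83.9]
force: [-0.3, 0.5, -0.2]
opening: 0.0224
gripper_force: 0.0
```

Call:
step_arm(
  moves=[
    [[0.25,0,0,0,2.2],[0.05,-0.5,0,0,2.2],[0.1,-1,0,0,2.2],[0.1,-1,0,0,2.2],[0.1,-1,0,0,2.2],[0.1,-1,0,0,2.2],[0.1,-1,0,0,2.2],[0.1,-1,0,0,2.2],[0.1,-1,0,0,2.2],[0.1,-1,0,0,2.2]],
  ],
)

```text
clock: 8.9
tool_pos: [0.5838, 0.0419, 0.0421]
orientation: [180.0, -0.0, -83.9]
force: [-0.4, -0.4, -0.3]
opening: 0.022
gripper_force: 0.1
```

Call:
step_arm(
  moves=[
    [[0.1,-1,0,0,2.2],[0.1,-1,0,0,2.2],[0.1,-1,0,0,2.2],[0.1,-1,0,0,2.2],[0.1,-1,0,0,2.2],[0.1,-1,0,0,2.2],[0.1,-1,0,0,2.2],[0.1,-1,0,0,2.2],[0.1,-1,0,0,2.2],[0.1,-1,0,0,2.2]],
  ],
)

```text
clock: 9.9
tool_pos: [0.5938, -0.0581, 0.0421]
orientation: [-180.0, -0.0, -83.9]
force: [-0.4, 0.6, -0.6]
opening: 0.0223
gripper_force: 0.1
```

Run:
```python
from h import *
print(ctrl.get_obs()["tool_pos"])
p,d=viewer.snapshot("wrist");cv2.imwrite("pics/w4.png",p)
```

```text
[ 0.59380838 -0.05807922  0.04207315]
```

View pics/w4.png

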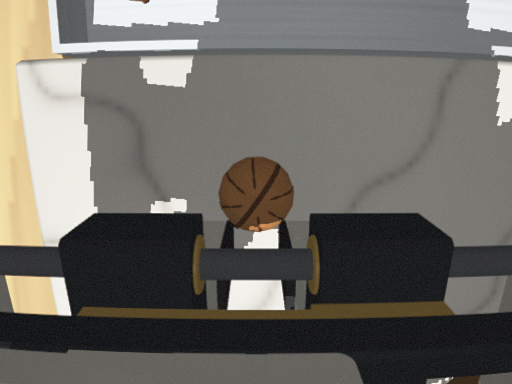

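The second shell is held centred between the tips at (256,193), with the tray ahead of it.

Call:
step_arm(
  moves=[
    [[0.1,-1,0,0,2.2],[0.1,-1,0,0,2.2],[0.1,-1,0,0,2.2],[0.1,-1,0,0,2.2],[0.1,-1,0,0,2.2],[0.1,-1,0,0,2.2],[0.1,-1,0,0,2.2],[0.1,-1,0,0,2.2],[0.1,-1,0,0,2.2],[0.1,-1,0,0,2.2]],
  ],
)

```text
clock: 10.95
tool_pos: [0.6038, -0.1581, 0.0421]
orientation: [-180.0, -0.0, -83.9]
force: [0.3, 0.2, -1.4]
opening: 0.0222
gripper_force: 0.0
```

Call:
step_arm(
  moves=[
    [[0.1,-1,0,0,2.2],[0.1,-0.8,0,0,2.2],[0,0,0,0,2.2],[0,0,3,0,2.2],[0,0,3,0,2.2],[0,0,0,0,2.2]],
  ],
)

```text
clock: 11.55
tool_pos: [0.6085, -0.1754, 0.1066]
orientation: [-179.6, -0.1, -83.9]
force: [1.0, 0.4, 0.5]
opening: 0.0217
gripper_force: 0.0
```

Call:
step_arm(
  moves=[
    [[-1.2,2.9,0,0,2.2],[-1.2,2.9,0,0,2.2],[-1.2,2.9,0,0,2.2],[-1.2,2.9,0,0,2.2],[-1.2,2.9,0,0,2.2],[-1.2,2.9,0,0,2.2],[-1.2,3,0,0,2.2],[0,0,0,0,2.2],[0,0,0,0,2.2]],
  ],
)

```text
clock: 12.45
tool_pos: [0.5215, 0.0296, 0.1021]
orientation: [-180.0, 0.0, -83.8]
force: [0.8, 0.2, -0.1]
opening: 0.0217
gripper_force: 0.0
```

Run:
```python
from h import *
print(ctrl.get_obs()["tool_pos"])
p,d=viewer.snapshot("wrist");cv2.imwrite("pics/w5.png",p)
```

```text
[0.52151178 0.0295722  0.10210768]
```

View pics/w5.png

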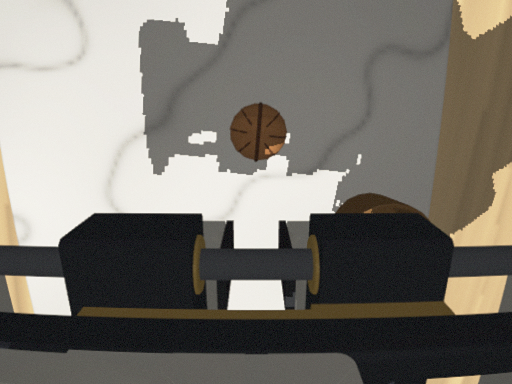

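The shell is straight ahead of the fingers at (258,132), and the ramekin stands off to the right at (380,210), clear of the fingers.

Call:
step_arm(
  moves=[
    [[0,0,-2.5,0,2.2],[0,0,-2.5,0,2.2],[0,0,-1,0,2.2],[0,0,0,0,2.2],[0.05,-0.5,0,0,2.2],[0.1,-1,0,0,2.2],[0.1,-1,0,0,2.2],[0.1,-1,0,0,2.2],[0.1,-1,0,0,2.2],[0.1,-1,0,0,2.2]],
  ],
)

```text
clock: 13.5
tool_pos: [0.5274, -0.0273, 0.0422]
orientation: [-180.0, 0.0, -84.0]
force: [0.8, 0.2, 0.7]
opening: 0.0222
gripper_force: 0.1
```

Call:
step_arm(
  moves=[
    [[0.1,-1,0,0,2.2],[0.1,-1,0,0,2.2],[0.1,-1,0,0,2.2],[0.1,-1,0,0,2.2],[0.1,-1,0,0,2.2],[0.1,-1,0,0,2.2],[0.1,-1,0,0,2.2],[0.1,-1,0,0,2.2],[0.1,-1,0,0,2.2],[0.1,-1,0,0,2.2]],
  ],
)

```text
clock: 14.5
tool_pos: [0.5373, -0.1271, 0.0421]
orientation: [180.0, -0.0, -83.9]
force: [0.2, 1.1, 0.1]
opening: 0.022
gripper_force: 0.2
```

Call:
step_arm(
  moves=[
    [[0.1,-1,0,0,2.2],[0.1,-1,0,0,2.2],[0.1,-1,0,0,2.2],[0.1,-1,0,0,2.2],[0.1,-1,0,0,2.2],[0.1,-0.8,0,0,2.2],[0,0,0,0,2.2],[0,0,3,0,2.2],[0,0,3,0,2.2],[0,0,0,0,2.2]],
  ],
)

```text
clock: 15.5
tool_pos: [0.5459, -0.1844, 0.1062]
orientation: [-179.6, -0.1, -83.9]
force: [0.4, -0.2, 0.8]
opening: 0.0219
gripper_force: 0.0
```

Call:
step_arm(
  moves=[
    [[-0.5,2,2,0,2.2],[-0.5,3,2,0,2.2],[0,3,2,0,2.2],[0,3,2,0,2.2],[0,0,0,0,2.2],[0,0,0,0,2.2]],
  ],
)

```text
clock: 16.1
tool_pos: [0.5332, -0.0734, 0.1822]
orientation: [-180.0, 0.0, -83.8]
force: [-0.3, 0.7, -0.6]
opening: 0.0221
gripper_force: 0.0
```

Run:
```python
from h import *
o=ctrl.get_obs();print(o["tool_pos"],o["clock"])
p,d=viewer.snapshot("wrist");q,d=viewer.snapshot("side");t,_=viewer.snapshot("top")
t=cv2.resize(t[100:292,110:366],(512,384))
cv2.imwrite("pics/w6.png",cv2.resize(np.hstack([p,t]),(800,300)))
cv2.imwrite("pics/side.png",q)
```

```text
[ 0.53319676 -0.07337064  0.18217271] 16.1
```

View pics/w6.png

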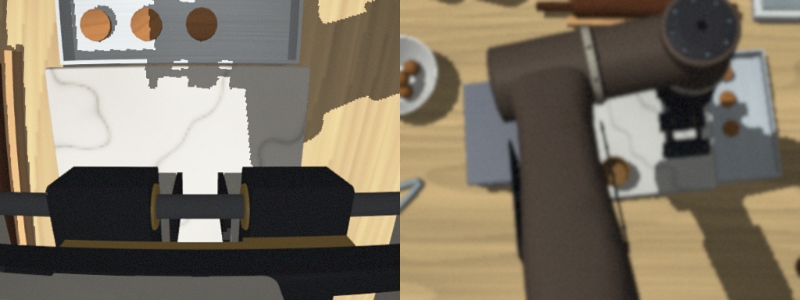

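All three shells lie in the tray, at (95,24), (146,24) and (201,24) in the wrist view. In the top view the ramekin is in its place, and the arm is clear of everything.

```bash
python3 -c "
from plant import close_job
print(close_job())"
```

```text
the job is handed in; nothing more can be done
None
```

All three walnut shells were pushed into the tray in about 16 s of robot time, the ramekin was left where it stood, and the job is handed in.

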